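# Ready the headrest stand for the next patient

## Robot

A 6-joint arm with a two-finger parallel gripper is mounted at the origin on the work surface. World frame = base frame: x ahead of the robot, y to its left, z up, the work surface at z = 0. Lengths are in m, angles in rad, forces in N, time in s.
With the tool pointing down it reaches from about 0.3 to 0.775 m from the base axis. Payload 14.6 kg.
Tool frame: the origin (TCP) lies on the centre line of the jaws, within the pads' length; the fingertips stand ctrl.tcp_to_tips ahead of it and the grasp point (between the pads) lies 2 mm behind it (ctrl.tcp_to_tips is the distance from the TCP to the fingertips, in m); z points along the fingers, y is the line along which they close (so a half turn about z gives the same grasp; the last joint's range is limited). The gripper opens to 94 mm and grips with 3 to 60 N. Pads are 16 mm wide; open, the fingers measure 119 mm over their backs; the gripper's body (75 mm by 177 mm) begins 78 mm behind the grasp point.
Start: joints at [-1.335, 0.3, 1.521, -0, 1.321, -0.067], TCP at [0.164, -0.525, 0.222] pointing down, gripper open.
Joint ranges: [-3.03, 3.03], [-0.79, 2.21], [0.23, 2.52], [-1.04, 4.18], [0, 3.07], [-2.55, 2.55]. Speed limits (rad/s): [2.22, 2.22, 2.57, 3.14, 3.14, 3.14].

## Interface

Orientations are given as [roll, pitch, yaw] about the fixed x, y, z axes, in that order (R = Rz(yaw) Ry(pitch) Rx(roll)).
In Python, from station import telemetry, viewer, hand_in, ctrl gives the robot as it stands.
- The arm moves only by the tool step_arm, never from a script. Its argument "plan" is a list of rows, each an object of numbers: "dx", "dy", "dz": the shift along the tool's x, y, z scaled (see below); "rx", "ry", "rz": the turn, a rotation vector about the tool's x, y, z scaled (see below); "claw": the closure, from 0 (fully open) to 1 (shut). In form: [{"dx": .., "dy": .., "dz": .., "rx": .., "ry": .., "rz": .., "claw": ..}, ...]. A call has 1 to 10 rows; each row shifts and turns the commanded pose from where the row before left it, along the tool's axes as they then stand; what a row does not reach is not made up. The controller multiplies each number of a shift by 0.1 m and each number of a turn by 90 degrees. A row lasts 1/10 s, in which the tool goes at most 50 mm and 8.59 degrees, less where a joint would pass 70% of its speed; a pose out of reach is approached as far as the arm can. A call with a number of a shift or a turn outside -1 to 1 is refused whole. A call with a gripper value outside its range is refused whole. The fingers move at their own pace and stop on an object; "grip_force" is the grip in N (left out, the last holds). Time passes only in rows, so rows that do not move let the fingers close. It gives the time, the measured TCP pose, the force, the opening and the grip force at its end, in the units of the state.
- telemetry.get_obs(): the state, without advancing time (a new reading comes with each control period).
- viewer.camera(name): name is "scene" or "top" or "wrist"; returns a dict with "img" (384x512x3 uint8, red, green, blue), "z_map" (384x512 float32, m along the optical axis (not along the pixel's ray), 0 where there is no reading), "fx", "fy", "cx", "cy" (pixels), "R" (3x3) and "t" (3): a world point X has camera coordinates R X + t; the wrist camera has in their place "tool_from_camera" (4x4, takes a point from camera to tool coordinates, whose origin is the TCP and whose axes are the flange's). Camera axes: x right, y down, z forward; pixel columns grow to the right and rows downward; lengths in m; the calibration is good to about 2 mm. A picture is of the moment at which its call begins: read the wrist's pose just before it.
- hand_in(): hands the job in; it is judged then, once.
Trained networks look in a picture, given as the dict that the camera call returned (one of the last four; its "shot" number tells which), for a name from the list of things; names that differ only in an ending like _2 or _b are one class to them, and where a whole thing is asked for, a point or a joint stands for the part that bears it (a point fixed in the world has none). Each returns a list of dicts, best first, with "score" (0 to 1); they miss things now and then, are a little off and sometimes report something else, mostly with a low value. They report only what shows in the picture. A call takes as long as a camera call.
- viewer.recognise(target, picture): "rect" ([left, top, right, bottom] in pixels, round what is visible of it).
The state is a dict: "time_s": time; "qpos": joint angles; "joint_vel": joint speeds; "tau": joint torques, N m; "ee_pos": TCP position; "eef_rot": TCP orientation; "force": force on the tool from outside, world axes, zero at the start; "moment": the same for the moment, N m; "grip_width": finger opening in m; "grip_force": force on a finger pad.
Only numpy, scipy, OpenCV 4.12 (cv2) and the standard library are available. Lean on these libraries where they do the work, as an engineer would, in place of code of your own. Each camera call takes 0.05 s, during which the arm holds its last target. There are 200 camera calls.

## Task

Ready the eye-examination stand for the next patient: turn the slit-width drum all the way back to its zero stop, and let the chinrest down by pushing the release lever to the left (your left, seen from the robot), holding it over while the chinrest sinks, and letting it spring back upright so that the chinrest's pointer stops level with the rubber ring on its post. The chinrest only goes down, so do not overshoot; it is already disinfected, so do not touch it, do not strain the lever hard against its stop, leave the things lying around where they are, and finish with your hand off everything.

Things in the scene. Friction and masses are not known exactly. Their poses are not given: they have to be found in the camera images.
- stand: Headrest stand, fixed: white base plate 340 (x) x 360 (y) x 22 mm on the table; origin at its underside's centre; x away from the operator (robot), y to his left. 12 mm posts, 405 mm high with a brow band on top, at x 120, y +-135 mm; the chinrest's column at x 120, y 0. Valve block and drum block stand about 95 mm before and 115 mm beside the centre, one left, one right; which varies.
- chinrest (a joint): Height in m of the chinrest (grey crossbar, white cup, on the column) over its lowest position, 0 to 0.115; its pointer is 0.150 m + this above the table. While the release lever is held over it sinks by itself, steadily, at 6 to 15 mm/s (differs from run to run); once the lever is let go a brake stops it at once. It cannot be raised.
- pointer (a point): Tip of the flat black pointer (3 mm thick) at the left end of the chinrest's crossbar, next to the left post; moves with the chinrest. z up. Do not touch.
- index (a point): Centre of the black rubber ring, 23 mm across and 8 mm high, on the left post: the pointer's centre must come to the height of the ring's centre. Fixed, but its height varies from run to run; z up.
- valve_block: Grey block 64 x 84 x 40 mm high on the base plate, fixed. Origin at the centre of its underside, at the plate's top, 22 mm above the table. x points away from the operator, y to the operator's left (the lever's lowering direction), z up; its yaw may differ from the stand's.
- lever_hinge (a point): The release lever's hinge, at the centre of the valve block's top, 40 mm above the block's origin; the hinge axis runs along the block's x.
- lever_ball (a point): Centre of the black ball, 26 mm across, on top of the release lever's 10 mm steel stem, 85 mm from the hinge (147 mm above the table when upright).
- lever (a joint): Angle of the release lever in rad: 0 upright, where its spring brings it back; positive with the ball pushed to the block's +y (operator's left); end stops at -0.5 and +0.5. The brake lets go somewhere between 0.25 and 0.4 rad; to the other side the lever does nothing. The spring takes about 6 N at the ball at full travel.
- drum_block: Grey block 75 x 75 x 36 mm high on the base plate, fixed, with a graduated steel disc on top and a small steel stop (zero mark) on the operator's side (-x) of the disc. Origin at the centre of its underside, 22 mm above the table. x points away from the operator, z up.
- drum_grip (a point): On the upright axis of the slit-width drum, in the middle of its black bar grip, 88 mm above the table: the height to grip. The bar is 46 mm long and 13 mm thick, its top 98 mm above the table, on a disc 48 mm across and 10 mm high (top 73 mm above the table). The point turns with the drum: x runs along the bar, -x is the end with the steel nose.
- drum (a joint): Angle of the drum in rad, 0 at its zero stop, where the nose points at the stop on the block's -x side. It grows clockwise seen from above (up to 4.4), so it is wound back anticlockwise; stiff enough (0.03 N m) to stay where it is left. More than one grasp is needed.
- drops: Small white eye-drop bottle, 26 mm across, 58 mm high, loose on the base plate: leave it.
- lens_case: Contact-lens case 30 x 60 x 15 mm, loose on the base plate: leave it.
- lens_tub: Black round tub 72 mm across, 55 mm high, loose on the table: leave it.
- sanitiser: Blue pump bottle 68 mm across, 190 mm high, loose on the table: leave it.
- spectacles: Open spectacles, loose on the table: leave them.
- smartphone: Smartphone 150 x 72 x 9 mm, loose on the table: leave it.

How it is judged:
On the way:
1. the release lever is pushed over to the left and held there (value of joint lever above 0.2 rad), for 0.5 s.
At the end, for the whole second after the job is handed in: the chinrest has stopped with its pointer within 6 mm of the height of the ring's centre, the lever stands upright within 0.08 rad, and the drum is within 0.1 rad of its zero stop (z of pointer in the frame of index between -0.006 and 0.006 m and value of joint lever between -0.08 and 0.08 rad and velocity of joint chinrest above -0.001 m/s and value of joint drum below 0.1 rad); the robot touches nothing.
It fails at once if the chinrest is touched (contact force between any of the fingers, the arm and chinrest above 1 N).
It fails at once if the lever is strained with more than 30 N (contact force between any of the fingers, the arm and lever above 30 N).
It fails at once if a thing lying around is moved more than 30 mm (distance of any of drops, lens_case, lens_tub, sanitiser, spectacles, smartphone from where it was at the start of the episode above 0.03 m).
It fails at once if a bottle is tipped over (angle between any of drops, sanitiser's own z axis and vertical above 0.5 rad).
It also fails if it takes over 72 s, if anything falls off the work surface, if the arm or the gripper's body presses on something with over 40 N, if the wrist force passes 120 N, or if a joint passes its speed limit or range.

## Working session

There is one attempt and no reset: what is moved stays moved. The work goes in short steps, Python scripts to look and compute and a tool call to move; the robot and the scene stay as the last step left them, time stands still between calls to the robot, and variables do not carry over. Pictures are saved under pics/ and viewed, at most 10 in all, crops included, and the job is handed in when it is done.

Besides the shell and the picture viewer there is one more tool, called after ">>>" in YAML: its name, and indented under it one key for each argument. step_arm: Moves the arm, as the interface text tells. Shifts and turns lie within -1 to 1; 1 stands for 0.1 m of shift or 90 degrees of turn. Its arguments: {"type":"object","properties":{"plan":{"type":"array"},"grip_force":{"type":"number"}},"required":["plan"]}

```bash
mkdir -p pics; cat > h.py <<'E'
import numpy as np, cv2
from station import telemetry, viewer, ctrl
def save(p,n): cv2.imwrite('pics/'+n,cv2.cvtColor(p['img'],cv2.COLOR_RGB2BGR))
def pts(p):
    z=p['z_map']; v,u=np.mgrid[:z.shape[0],:z.shape[1]]
    c=np.stack([(u-p['cx'])/p['fx']*z,(v-p['cy'])/p['fy']*z,z],-1)
    return (c-p['t'])@p['R']
E
python3 - <<'E'
from h import *
o=telemetry.get_obs();print(o['time_s'],o['ee_pos'],o['eef_rot'],ctrl.tcp_to_tips)
ims=[]
for n in ('scene','top'):
    p=viewer.camera(n); save(p,n+'0.png'); P=pts(p); np.savez(n+'0.npz',P=P,img=p['img'],R=p['R'],t=p['t'],k=[p['fx'],p['fy'],p['cx'],p['cy']])
    print(n, -p['R'].T@p['t'], p['R'][2])
    for t in ('stand','chinrest','valve_block','lever','lever_ball','drum_block','drum','drops','lens_case','lens_tub','sanitiser','spectacles','smartphone'):
        for r in viewer.recognise(t,p)[:1]:
            a=np.array(r['rect']);u,v=((a[:2]+a[2:])/2).astype(int)
            print(t,round(r['score'],2),a.round().tolist(),P[v,u].round(3))
E
```

```text
0.0 [ 0.16394707 -0.52473964  0.22189788] [-3.14044438e+00 -6.76620092e-05  3.02800363e-01] 0.017
scene [ 1.07446772 -0.44547642  0.83977556] [-0.4812246   0.4635747  -0.74399018]
stand 0.76 [193.0, 84.0, 386.0, 281.0] [0.599 0.158 0.019]
chinrest 0.83 [304.0, 147.0, 364.0, 204.0] [0.788 0.068 0.258]
valve_block 0.89 [207.0, 165.0, 243.0, 212.0] [ 0.53  -0.03   0.079]
lever 0.71 [216.0, 168.0, 226.0, 194.0] [0.456 0.014 0.02 ]
lever_ball 0.5 [216.0, 165.0, 230.0, 192.0] [ 0.53  -0.031  0.118]
drum_block 0.64 [270.0, 148.0, 309.0, 179.0] [0.569 0.186 0.057]
drum 0.57 [283.0, 149.0, 299.0, 159.0] [0.55  0.208 0.071]
drops 0.48 [256.0, 168.0, 264.0, 186.0] [0.552 0.084 0.057]
lens_case 0.46 [307.0, 151.0, 370.0, 204.0] [0.798 0.069 0.259]
lens_tub 0.67 [299.0, 122.0, 320.0, 147.0] [ 0.764 -0.01   0.4  ]
sanitiser 0.75 [348.0, 113.0, 377.0, 175.0] [0.766 0.198 0.256]
spectacles 0.65 [63.0, 247.0, 126.0, 321.0] [ 0.501 -0.417  0.002]
smartphone 0.94 [122.0, 295.0, 182.0, 365.0] [ 0.694 -0.378  0.011]
top [ 0.49489191 -0.00306068  1.12954446] [ 0.11409321 -0.00411673 -0.99346152]
stand 0.8 [152.0, 94.0, 298.0, 254.0] [0.681 0.107 0.025]
chinrest 0.75 [176.0, 112.0, 247.0, 145.0] [0.824 0.153 0.002]
valve_block 0.92 [256.0, 213.0, 290.0, 238.0] [ 0.523 -0.029  0.159]
lever_ball 0.21 [177.0, 110.0, 245.0, 144.0] [0.758 0.119 0.244]
drum_block 0.59 [171.0, 198.0, 204.0, 246.0] [0.537 0.203 0.099]
drum 0.59 [178.0, 211.0, 195.0, 228.0] [0.543 0.206 0.096]
drops 0.41 [223.0, 216.0, 232.0, 223.0] [0.543 0.096 0.077]
lens_case 0.67 [224.0, 187.0, 247.0, 203.0] [0.617 0.077 0.038]
lens_tub 0.62 [121.0, 228.0, 151.0, 253.0] [0.487 0.358 0.052]
sanitiser 0.8 [105.0, 154.0, 150.0, 190.0] [0.672 0.36  0.125]
spectacles 0.65 [254.0, 218.0, 287.0, 238.0] [ 0.518 -0.021  0.153]
smartphone 0.72 [373.0, 151.0, 398.0, 202.0] [ 0.669 -0.369  0.012]
```

```bash
python3 -c "
import cv2
for n in('scene','top'):
    a=cv2.imread('pics/%s0.png'%n);cv2.imwrite('pics/%s0b.png'%n,cv2.resize(a,(800,600),interpolation=cv2.INTER_CUBIC))"
```

```text
(no output)
```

View pics/scene0b.png

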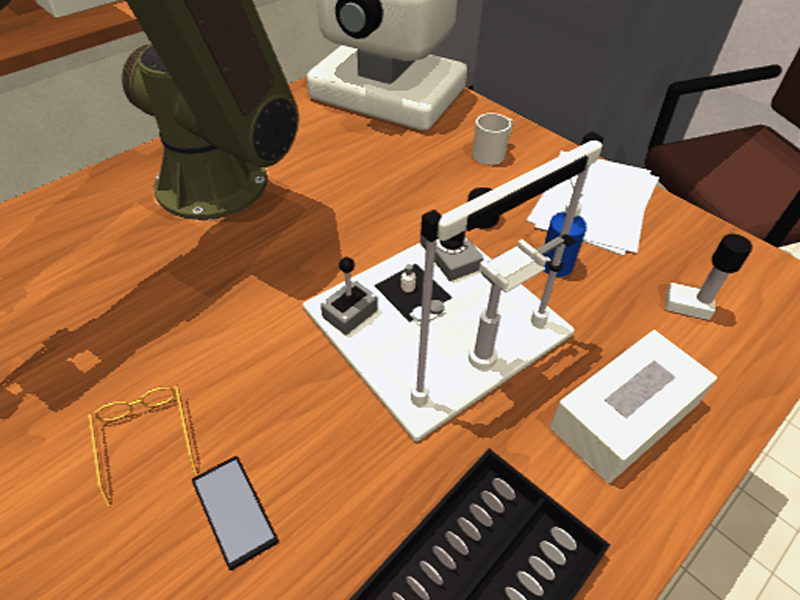

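View pics/top0b.png

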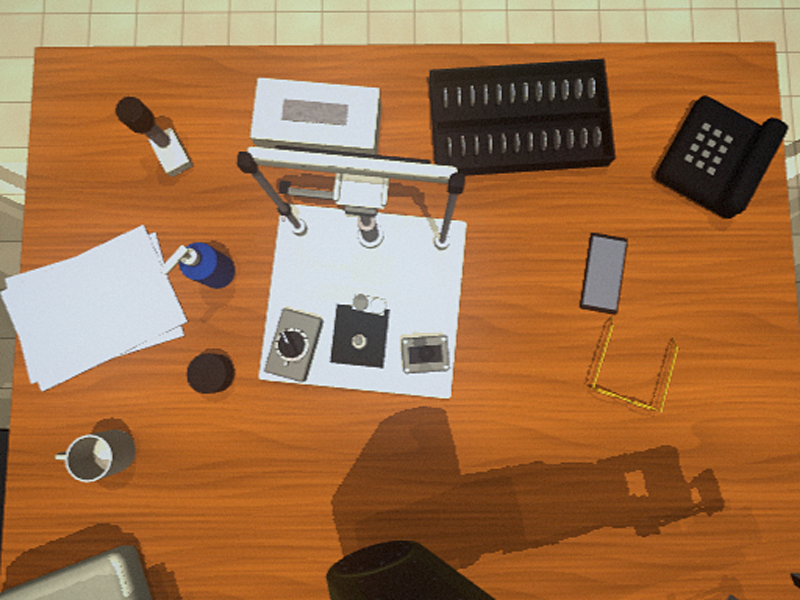

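```bash
python3 - <<'E'
from h import *
d=np.load('top0.npz');P=d['P'];img=d['img'];print('ktop',d['k'],'kscene',np.load('scene0.npz')['k'])
m=(abs(P[...,2]-.022)<.008)&(img.min(-1)>150)&(abs(P[...,1]-.09)<.25)&(abs(P[...,0]-.6)<.25)
m=cv2.morphologyEx(m.astype(np.uint8),cv2.MORPH_OPEN,np.ones((3,3)))
n,l,s,c=cv2.connectedComponentsWithStats(m);k=1+np.argmax(s[1:,4])
X=P[l==k][:,:2].astype(np.float32);print('plate',cv2.minAreaRect(X),cv2.boxPoints(cv2.minAreaRect(X)))
def blob(c,r,z0,z1):
  for n in('top','scene'):
    Q=np.load(n+'0.npz')['P'].reshape(-1,3);q=Q[(np.hypot(*(Q[:,:2]-c).T)<r)&(Q[:,2]>z0)&(Q[:,2]<z1)]
    print(n,len(q),q.mean(0).round(4),q.min(0).round(3),q.max(0).round(3), cv2.minAreaRect(q[:,:2].astype(np.float32)))
blob([.525,-.026],.05,.128,.17)
blob([.525,-.026],.07,.055,.068)
blob([.545,.206],.07,.09,.105)
blob([.545,.206],.08,.052,.063)
t=cv2.resize(img[190:255,160:300],None,fx=5.6,fy=5.6,interpolation=cv2.INTER_CUBIC)[...,::-1]
si=np.load('scene0.npz')['img'];s_=cv2.resize(si[80:210,295:395],None,fx=4,fy=4,interpolation=cv2.INTER_CUBIC)[...,::-1]
cv2.imwrite('pics/crop_t.png',t);cv2.imwrite('pics/crop_s.png',s_)
E
```

```text
ktop [379.10463736 379.10463736 264.17740138 192.46104637] kscene [380.6838876  380.6838876  253.22562822 187.55823068]
plate ((0.6276686191558838, 0.08520952612161636), (0.3587121367454529, 0.337736040353775), 83.65509033203125) [[ 0.44001374 -0.07438573]
 [ 0.775681   -0.11171009]
 [ 0.8153235   0.24480478]
 [ 0.47965622  0.28212914]]
top 80 [ 0.5214 -0.0285  0.1555] [ 0.51  -0.039  0.146] [ 0.533 -0.016  0.163] ((0.5215988755226135, -0.027706382796168327), (0.02320738509297371, 0.023269247263669968), 89.65198516845703)
scene 82 [ 0.5299 -0.0331  0.1513] [ 0.516 -0.043  0.128] [ 0.538 -0.021  0.16 ] ((0.5276391506195068, -0.03177947178483009), (0.022272005677223206, 0.019610116258263588), 19.75292205810547)
top 596 [ 0.521  -0.0281  0.0619] [ 0.489 -0.071  0.056] [0.554 0.014 0.068] ((0.5214847326278687, -0.02881046012043953), (0.06377896666526794, 0.08377626538276672), 3.5580148696899414)
scene 495 [ 0.5309 -0.0344  0.0611] [ 0.494 -0.073  0.055] [0.56  0.013 0.068] ((0.5260879993438721, -0.029923859983682632), (0.0650397390127182, 0.08496832102537155), 2.9173367023468018)
top 85 [0.5411 0.2099 0.0977] [0.521 0.197 0.09 ] [0.562 0.223 0.103] ((0.5411912798881531, 0.21038593351840973), (0.04610739275813103, 0.013888251967728138), 24.399898529052734)
scene 7 [0.5651 0.2136 0.0938] [0.562 0.21  0.092] [0.568 0.219 0.095] ((0.5653688311576843, 0.21364612877368927), (0.009396335110068321, 0.003998873755335808), 68.74496459960938)
top 825 [0.5401 0.2087 0.0582] [0.477 0.16  0.052] [0.605 0.258 0.063] ((0.5411579608917236, 0.2104780673980713), (0.07512667030096054, 0.11958818882703781), 73.9698257446289)
scene 345 [0.576  0.1962 0.0569] [0.482 0.159 0.052] [0.612 0.246 0.063] ((0.5486301779747009, 0.2089833766222), (0.07623419910669327, 0.11621084064245224), 73.18061828613281)
```

View pics/crop_t.png

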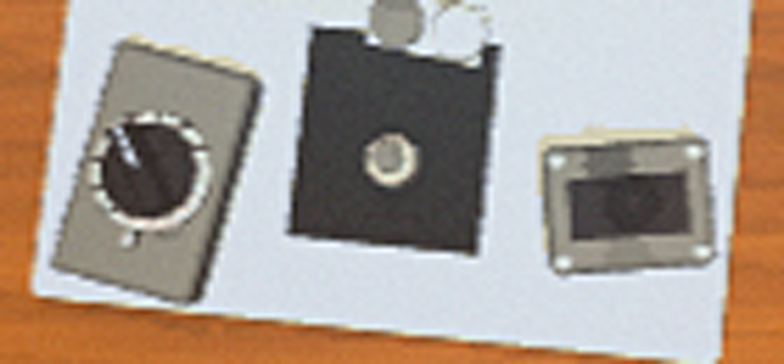

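View pics/crop_s.png

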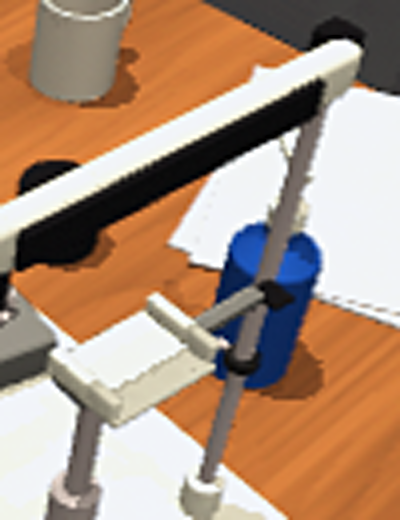

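>>> step_arm:
  plan:
    - {"dx": 0.34, "dy": -0.347, "dz": -0.05, "claw": 0}
    - {"dx": 0.34, "dy": -0.347, "dz": -0.05, "claw": 0}
    - {"dx": 0.34, "dy": -0.347, "dz": -0.05, "claw": 0}
    - {"dx": 0.34, "dy": -0.347, "dz": -0.05, "claw": 0}
    - {"dx": 0.34, "dy": -0.347, "dz": -0.05, "claw": 0}
    - {"dx": 0.34, "dy": -0.347, "dz": -0.05, "claw": 0}
    - {"dx": 0.34, "dy": -0.347, "dz": -0.05, "claw": 0}
    - {"dx": 0.34, "dy": -0.347, "dz": -0.05, "claw": 0}
    - {"dx": 0.34, "dy": -0.347, "dz": -0.05, "claw": 0}
    - {"dx": 0.34, "dy": -0.347, "dz": -0.05, "claw": 0}

```text
$.plan[0]: bad value
```

>>> step_arm:
  plan:
    - {"dx": 0.34, "dy": -0.347, "claw": 0.2}
    - {"dx": 0.34, "dy": -0.347, "claw": 0.4}
    - {"dx": 0.34, "dy": -0.347, "claw": 0.4}
    - {"dx": 0.34, "dy": -0.347, "claw": 0.4}
    - {"dx": 0.34, "dy": -0.347, "claw": 0.4}
    - {"dx": 0.34, "dy": -0.347, "claw": 0.4}
    - {"dx": 0.2, "dy": -0.3, "claw": 0.4}
    - {"rz": -0.06, "claw": 0.4}
    - {"rz": -0.06, "claw": 0.4}

```text
$.plan[0]: bad value
```

```bash
cat >> h.py <<'E'
from scipy.spatial.transform import Rotation as Ro
def wrist():
    o=telemetry.get_obs(); p=viewer.camera('wrist'); T=np.eye(4)
    T[:3,:3]=Ro.from_euler('xyz',o['eef_rot']).as_matrix();T[:3,3]=o['ee_pos']
    W=T@p['tool_from_camera'];R=W[:3,:3].T;q=dict(p);q['R']=R;q['t']=-R@W[:3,3];return p,q
E
python3 - <<'E'
from h import *
o=telemetry.get_obs();print(o['time_s'],o['ee_pos'],np.degrees(o['eef_rot']),o['grip_width'],o['qpos'])
p,q=wrist();print(p['tool_from_camera'].round(3),p['fx']);save(p,'w1.png');P=pts(q)
np.savez('w1.npz',P=P,img=p['img'])
for c,r,z0,z1 in(([.541,.21],.05,.085,.105),([.541,.21],.09,.052,.063)):
    Q=P.reshape(-1,3);s=Q[(np.hypot(*(Q[:,:2]-c).T)<r)&(Q[:,2]>z0)&(Q[:,2]<z1)]
    print(len(s),cv2.minAreaRect(s[:,:2].astype(np.float32)) if len(s) else 0, np.median(s[:,2]) if len(s) else 0)
for t in('drum','drum_block','lever_ball','pointer','chinrest'):
    print(t,[(round(r['score'],2),np.round(r['rect']).tolist()) for r in viewer.recognise(t,p)[:1]])
# ring & pointer via ray / post axis
d=np.load('scene0.npz');fx,fy,cx,cy=d['k'];R,t=d['R'],d['t'];C=-R.T@t
a=np.array([.762,.206])
for n,u,v in(('pointer',363.8,153),('ring',355.5,170)):
    r=R.T@np.array([(u-cx)/fx,(v-cy)/fy,1]);
    s=((a-C[:2])@r[:2])/(r[:2]@r[:2]);print(n,(C+s*r).round(4), 'depthpt',d['P'][int(round(v)),int(round(u))].round(3))
E
```

```text
1.4 [ 0.16400406 -0.52498134  0.22243738] [-1.79999890e+02 -1.00294781e-03  1.73503548e+01] 0.09396659872745367 [-1.33460513e+00  2.99930508e-01  1.52097984e+00  1.78949854e-05
  1.32068538e+00 -6.66340523e-02]
[[-0.001 -0.966 -0.259  0.076]
 [ 1.    -0.001 -0.002 -0.   ]
 [ 0.002 -0.259  0.966 -0.162]
 [ 0.     0.     0.     1.   ]] 269.73226030602603
0 0 0
0 0 0
drum []
drum_block []
lever_ball []
pointer []
chinrest []
pointer [0.7721 0.2106 0.2213] depthpt [0.782 0.191 0.24 ]
ring [0.7656 0.2077 0.1606] depthpt [0.771 0.198 0.171]
```

View pics/w1.png

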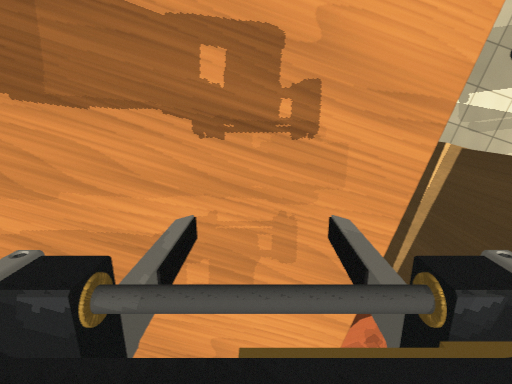

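The wrist picture shows only bare table and the open fingers, because the rows were refused. I'm resending them with every key filled in.

>>> step_arm:
  plan:
    - {"dx": 0.34, "dy": -0.347, "dz": -0.05, "rx": 0, "ry": 0, "rz": 0, "claw": 0}
    - {"dx": 0.34, "dy": -0.347, "dz": -0.05, "rx": 0, "ry": 0, "rz": 0, "claw": 0}
    - {"dx": 0.34, "dy": -0.347, "dz": -0.05, "rx": 0, "ry": 0, "rz": 0, "claw": 0}
    - {"dx": 0.34, "dy": -0.347, "dz": -0.05, "rx": 0, "ry": 0, "rz": 0, "claw": 0}
    - {"dx": 0.34, "dy": -0.347, "dz": -0.05, "rx": 0, "ry": 0, "rz": 0, "claw": 0}
    - {"dx": 0.34, "dy": -0.347, "dz": -0.05, "rx": 0, "ry": 0, "rz": 0, "claw": 0}
    - {"dx": 0.34, "dy": -0.347, "dz": -0.05, "rx": 0, "ry": 0, "rz": 0, "claw": 0}
    - {"dx": 0.34, "dy": -0.347, "dz": -0.05, "rx": 0, "ry": 0, "rz": 0, "claw": 0}
    - {"dx": 0.34, "dy": -0.347, "dz": -0.05, "rx": 0, "ry": 0, "rz": 0, "claw": 0}
    - {"dx": 0.34, "dy": -0.347, "dz": -0.05, "rx": 0, "ry": 0, "rz": 0, "claw": 0}

```text
time_s: 2.7
ee_pos: [0.3855, -0.0904, 0.273]
eef_rot: [3.141, -0.001, 0.303]
force: [1.0, -1.7, -0.1]
grip_width: 0.094
grip_force: 0.0
```

>>> step_arm:
  plan:
    - {"dx": 0.34, "dy": -0.347, "dz": 0, "rx": 0, "ry": 0, "rz": 0, "claw": 0.4}
    - {"dx": 0.34, "dy": -0.347, "dz": 0, "rx": 0, "ry": 0, "rz": 0, "claw": 0.4}
    - {"dx": 0.34, "dy": -0.347, "dz": 0, "rx": 0, "ry": 0, "rz": 0, "claw": 0.4}
    - {"dx": 0.34, "dy": -0.347, "dz": 0, "rx": 0, "ry": 0, "rz": 0, "claw": 0.4}
    - {"dx": 0.34, "dy": -0.347, "dz": 0, "rx": 0, "ry": 0, "rz": 0, "claw": 0.4}
    - {"dx": 0.34, "dy": -0.347, "dz": 0, "rx": 0, "ry": 0, "rz": 0, "claw": 0.4}
    - {"dx": 0.34, "dy": -0.347, "dz": 0, "rx": 0, "ry": 0, "rz": -0.06, "claw": 0.4}
    - {"dx": 0, "dy": 0, "dz": 0, "rx": 0, "ry": 0, "rz": -0.06, "claw": 0.4}
    - {"dx": 0, "dy": 0, "dz": 0, "rx": 0, "ry": 0, "rz": 0, "claw": 0.4}

```text
time_s: 3.6
ee_pos: [0.5398, 0.2113, 0.2716]
eef_rot: [-3.141, 0.001, 0.494]
force: [-0.8, -0.3, 0.8]
grip_width: 0.0561
grip_force: 0.0
```

```bash
cat > w.py <<'E'
from h import *
import sys
o=telemetry.get_obs();print(o['time_s'],o['ee_pos'],np.degrees(o['eef_rot']),o['grip_width'],o['qpos'])
p,q=wrist();save(p,sys.argv[1]+'.png');P=pts(q)
np.savez(sys.argv[1]+'.npz',P=P,img=p['img'])
for c,r,z0,z1 in(([.541,.21],.05,.085,.105),([.541,.21],.09,.052,.063)):
    Q=P.reshape(-1,3);s=Q[(np.hypot(*(Q[:,:2]-c).T)<r)&(Q[:,2]>z0)&(Q[:,2]<z1)]
    print(len(s),cv2.minAreaRect(s[:,:2].astype(np.float32)) if len(s) else 0, np.median(s[:,2]) if len(s) else 0)
for t in('drum','drum_block','lever_ball','pointer','chinrest'):
    print(t,[(round(r['score'],2),np.round(r['rect']).tolist()) for r in viewer.recognise(t,p)[:1]])
E
python3 w.py w2
```

```text
3.6 [0.53979321 0.21132583 0.27162121] [-1.79988584e+02  7.44580055e-02  2.83267572e+01] 0.05613938867281863 [ 3.09991114e-01  3.36232616e-01  1.35960433e+00 -4.27498450e-05
  1.44706974e+00  1.38639770e+00]
359 ((0.5429202318191528, 0.21127057075500488), (0.04524916782975197, 0.01293313130736351), 24.8022518157959) 0.09763850879439809
3233 ((0.5423082113265991, 0.21111303567886353), (0.07500173896551132, 0.12008969485759735), 73.85450744628906) 0.05786385726074551
drum [(0.63, [248.0, 154.0, 280.0, 193.0])]
drum_block [(0.95, [220.0, 125.0, 309.0, 211.0])]
lever_ball [(0.45, [390.0, 252.0, 402.0, 256.0])]
pointer [(0.62, [474.0, 60.0, 512.0, 85.0])]
chinrest [(0.73, [474.0, 62.0, 511.0, 85.0])]
```

View pics/w2.png

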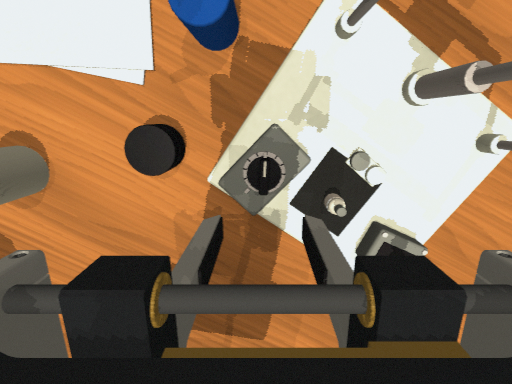

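The wrist picture shows the drum at about (264,172), nose at its upper end (264,158) and the zero mark at about (245,190). That makes the drum angle about 139°. I'm descending and gripping.

>>> step_arm:
  plan:
    - {"dx": 0.024, "dy": 0.014, "dz": 0.45, "rx": 0, "ry": 0, "rz": 0.039, "claw": 0.4}
    - {"dx": 0, "dy": 0, "dz": 0.45, "rx": 0, "ry": 0, "rz": 0, "claw": 0.4}
    - {"dx": 0, "dy": 0, "dz": 0.45, "rx": 0, "ry": 0, "rz": 0, "claw": 0.4}
    - {"dx": 0, "dy": 0, "dz": 0.426, "rx": 0, "ry": 0, "rz": 0, "claw": 0.4}
    - {"dx": 0, "dy": 0, "dz": 0, "rx": 0, "ry": 0, "rz": 0, "claw": 0.4}
    - {"dx": 0, "dy": 0, "dz": 0, "rx": 0, "ry": 0, "rz": 0, "claw": 1}
    - {"dx": 0, "dy": 0, "dz": 0, "rx": 0, "ry": 0, "rz": 0, "claw": 1}
    - {"dx": 0, "dy": 0, "dz": 0, "rx": 0, "ry": 0, "rz": 0, "claw": 1}
    - {"dx": 0, "dy": 0, "dz": 0, "rx": 0, "ry": 0, "rz": 0, "claw": 1}
  grip_force: 12

```text
time_s: 4.8
ee_pos: [0.5432, 0.2105, 0.0964]
eef_rot: [3.141, -0.002, 0.43]
force: [0.1, 0.5, -0.1]
grip_width: 0.0277
grip_force: 0.0
```

>>> step_arm:
  plan:
    - {"dx": 0, "dy": 0, "dz": 0, "rx": 0, "ry": 0, "rz": -0.09, "claw": 1}
    - {"dx": 0, "dy": 0, "dz": 0, "rx": 0, "ry": 0, "rz": -0.09, "claw": 1}
    - {"dx": 0, "dy": 0, "dz": 0, "rx": 0, "ry": 0, "rz": -0.09, "claw": 1}
    - {"dx": 0, "dy": 0, "dz": 0, "rx": 0, "ry": 0, "rz": -0.09, "claw": 1}
    - {"dx": 0, "dy": 0, "dz": 0, "rx": 0, "ry": 0, "rz": -0.09, "claw": 1}
    - {"dx": 0, "dy": 0, "dz": 0, "rx": 0, "ry": 0, "rz": -0.09, "claw": 1}
    - {"dx": 0, "dy": 0, "dz": 0, "rx": 0, "ry": 0, "rz": -0.09, "claw": 1}
    - {"dx": 0, "dy": 0, "dz": 0, "rx": 0, "ry": 0, "rz": -0.09, "claw": 1}

```text
time_s: 5.6
ee_pos: [0.5421, 0.2108, 0.0957]
eef_rot: [-3.141, -0.001, 1.567]
force: [-7.2, 1.8, 3.8]
grip_width: 0.0127
grip_force: 11.9
```

```bash
python3 -c "
from h import *
o=telemetry.get_obs()
for k in o: print(k,np.round(o[k],4))"
```

```text
time_s 5.6
qpos [3.0750e-01 4.9990e-01 1.5541e+00 1.0000e-03 1.0880e+00 3.1090e-01]
joint_vel [-1.0000e-03 -1.4000e-03  3.0000e-04 -1.7000e-03  2.7000e-03 -1.4038e+00]
tau [ -2.3801 -58.7616 -32.7171  -0.8625  -1.5012   2.9141]
ee_pos [0.5421 0.2108 0.0957]
eef_rot [-3.1409e+00 -7.0000e-04  1.5669e+00]
force [-7.1903  1.8498  3.8031]
moment [ 0.2979  1.2002 -0.0124]
grip_force 11.9449
grip_width 0.0127
```

>>> step_arm:
  plan:
    - {"dx": 0, "dy": 0, "dz": 0, "rx": 0, "ry": 0, "rz": -0.09, "claw": 1}
    - {"dx": 0, "dy": 0, "dz": 0, "rx": 0, "ry": 0, "rz": -0.09, "claw": 1}
    - {"dx": 0, "dy": 0, "dz": 0, "rx": 0, "ry": 0, "rz": -0.09, "claw": 1}
    - {"dx": 0, "dy": 0, "dz": 0, "rx": 0, "ry": 0, "rz": -0.09, "claw": 1}
    - {"dx": 0, "dy": 0, "dz": 0, "rx": 0, "ry": 0, "rz": -0.09, "claw": 1}
    - {"dx": 0, "dy": 0, "dz": 0, "rx": 0, "ry": 0, "rz": -0.09, "claw": 1}
    - {"dx": 0, "dy": 0, "dz": 0, "rx": 0, "ry": 0, "rz": -0.09, "claw": 1}
    - {"dx": 0, "dy": 0, "dz": 0, "rx": 0, "ry": 0, "rz": -0.09, "claw": 1}
    - {"dx": 0, "dy": 0, "dz": 0, "rx": 0, "ry": 0, "rz": -0.05, "claw": 1}
    - {"dx": 0, "dy": 0, "dz": 0, "rx": 0, "ry": 0, "rz": 0, "claw": 1}

```text
time_s: 6.6
ee_pos: [0.5417, 0.2104, 0.0957]
eef_rot: [-3.141, -0.002, 2.774]
force: [-10.2, -0.8, 7.9]
grip_width: 0.0129
grip_force: 12.0
```

```bash
python3 -c "
from h import *
o=telemetry.get_obs()
for k in o: print(k,np.round(o[k],4))"
```

```text
time_s 6.6
qpos [ 3.0730e-01  4.9960e-01  1.5546e+00  4.0000e-04  1.0892e+00 -8.9570e-01]
joint_vel [-0.0007  0.0005 -0.0003 -0.0008  0.0006  0.0748]
tau [ -1.3952 -57.7816 -33.6949  -0.3743  -2.4688  -1.3844]
ee_pos [0.5417 0.2104 0.0957]
eef_rot [-3.1408e+00 -1.6000e-03  2.7736e+00]
force [-10.1698  -0.8203   7.8856]
moment [-1.8890e-01  1.7855e+00 -1.6000e-03]
grip_force 12.0008
grip_width 0.0129
```

>>> step_arm:
  plan:
    - {"dx": 0, "dy": 0, "dz": 0, "rx": 0, "ry": 0, "rz": -0.03, "claw": 1}
    - {"dx": 0, "dy": 0, "dz": 0, "rx": 0, "ry": 0, "rz": -0.03, "claw": 1}
    - {"dx": 0, "dy": 0, "dz": 0, "rx": 0, "ry": 0, "rz": -0.02, "claw": 1}
    - {"dx": 0, "dy": 0, "dz": 0, "rx": 0, "ry": 0, "rz": 0, "claw": 1}
    - {"dx": 0, "dy": 0, "dz": 0, "rx": 0, "ry": 0, "rz": 0, "claw": 1}

```text
time_s: 7.1
ee_pos: [0.5418, 0.2104, 0.0957]
eef_rot: [-3.141, -0.002, 2.896]
force: [-8.6, -1.0, 6.2]
grip_width: 0.0132
grip_force: 12.2
```

```bash
python3 -c "
from h import *
o=telemetry.get_obs()
for k in o: print(k,np.round(o[k],4))"
```

```text
time_s 7.1
qpos [ 3.0710e-01  4.9970e-01  1.5545e+00  5.0000e-04  1.0889e+00 -1.0183e+00]
joint_vel [ 0.0002  0.0012  0.0019 -0.0024  0.0016 -0.0001]
tau [ -0.8487 -58.0726 -33.5601  -0.3969  -2.2312  -0.2752]
ee_pos [0.5418 0.2104 0.0957]
eef_rot [-3.1411e+00 -1.6000e-03  2.8960e+00]
force [-8.5916 -1.0458  6.2216]
moment [-0.2106  1.516  -0.236 ]
grip_force 12.1732
grip_width 0.0132
```

>>> step_arm:
  plan:
    - {"dx": 0, "dy": 0, "dz": 0, "rx": 0, "ry": 0, "rz": 0, "claw": 0.4}
    - {"dx": 0, "dy": 0, "dz": 0, "rx": 0, "ry": 0, "rz": 0, "claw": 0.4}
    - {"dx": 0, "dy": 0, "dz": -0.2, "rx": 0, "ry": 0, "rz": 0, "claw": 0.4}
    - {"dx": 0, "dy": 0, "dz": -0.45, "rx": 0, "ry": 0, "rz": 0, "claw": 0.4}
    - {"dx": 0, "dy": 0, "dz": -0.45, "rx": 0, "ry": 0, "rz": 0, "claw": 0.4}
    - {"dx": 0, "dy": 0, "dz": -0.45, "rx": 0, "ry": 0, "rz": 0, "claw": 0.4}
    - {"dx": 0, "dy": 0, "dz": -0.2, "rx": 0, "ry": 0, "rz": 0, "claw": 0.4}
    - {"dx": 0, "dy": 0, "dz": 0, "rx": 0, "ry": 0, "rz": 0, "claw": 0.4}

```text
time_s: 7.9
ee_pos: [0.5435, 0.2106, 0.2735]
eef_rot: [3.138, 0.005, 2.896]
force: [-0.0, 0.4, -0.2]
grip_width: 0.0561
grip_force: 0.0
```

```bash
python3 w.py w3
```

```text
7.9 [0.54345715 0.21061357 0.27352963] [179.81179777   0.30441127 165.93714985] 0.056123418815987036 [ 3.06881528e-01  3.38160095e-01  1.35272583e+00  8.87631233e-06
  1.44446035e+00 -1.01848158e+00]
355 ((0.5415552258491516, 0.21195124089717865), (0.012929038144648075, 0.04446610435843468), 73.67577362060547) 0.09759741343985041
3198 ((0.5423910617828369, 0.21208739280700684), (0.07444606721401215, 0.12009114772081375), 74.08937072753906) 0.05782680491053561
drum [(0.81, [246.0, 152.0, 278.0, 193.0])]
drum_block [(0.92, [235.0, 124.0, 288.0, 210.0])]
lever_ball [(0.6, [39.0, 192.0, 106.0, 233.0])]
pointer []
chinrest []
```

View pics/w3.png

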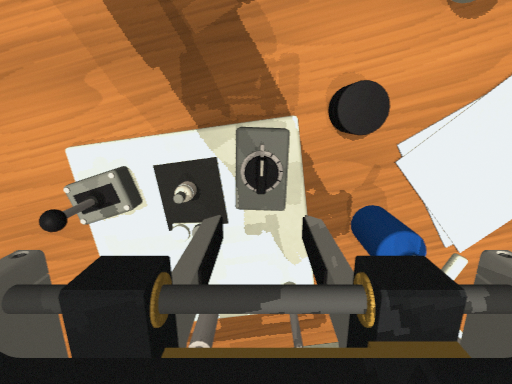

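Drum is at its zero: the bar axis is at 163.7° and the block at 164.1°, with the nose pointing to the mark (262,190→150). Next I'll tilt the wrist camera for a close view of the pointer and ring.

>>> step_arm:
  plan:
    - {"dx": 0.4, "dy": 0, "dz": -0.2, "rx": 0, "ry": 0, "rz": -0.08, "claw": 0.6}
    - {"dx": 0.4, "dy": 0, "dz": -0.2, "rx": 0, "ry": 0, "rz": -0.075, "claw": 1}
    - {"dx": 0.2, "dy": 0, "dz": -0.2, "rx": 0, "ry": -0.09, "rz": 0, "claw": 1}
    - {"dx": 0, "dy": 0, "dz": 0, "rx": 0, "ry": -0.09, "rz": 0, "claw": 1}
    - {"dx": 0, "dy": 0, "dz": 0, "rx": 0, "ry": -0.09, "rz": 0, "claw": 1}
    - {"dx": 0, "dy": 0, "dz": 0, "rx": 0, "ry": -0.09, "rz": 0, "claw": 1}
    - {"dx": 0, "dy": 0, "dz": 0, "rx": 0, "ry": -0.09, "rz": 0, "claw": 1}
    - {"dx": 0, "dy": 0, "dz": 0, "rx": 0, "ry": 0, "rz": 0, "claw": 1}
    - {"dx": 0, "dy": 0, "dz": 0, "rx": 0, "ry": 0, "rz": 0, "claw": 1}

```text
time_s: 9.1
ee_pos: [0.4438, 0.2251, 0.3298]
eef_rot: [-3.141, 0.703, 3.14]
force: [-0.0, -0.0, -0.2]
grip_width: 0.0006
grip_force: 0.0
```

```bash
python3 w.py w4; python3 - <<'E'
from h import *
d=np.load('w3.npz');Q=d['P'].reshape(-1,3)
for c,r,z0,z1 in(([.524,-.029],.04,.125,.17),([.524,-.029],.07,.055,.068)):
    s=Q[(np.hypot(*(Q[:,:2]-c).T)<r)&(Q[:,2]>z0)&(Q[:,2]<z1)]
    print(len(s),s.mean(0),s.min(0),s.max(0),cv2.minAreaRect(s[:,:2].astype(np.float32)))
E
```

```text
9.1 [0.44381172 0.2250776  0.32978592] [-179.98861231   40.30258544  179.9237087 ] 0.0005748452030902703 [ 0.57603177 -0.18254979  1.921306   -0.49055593  0.84766623 -0.76995731]
289 ((0.5414561033248901, 0.2117106020450592), (0.013357085175812244, 0.04607527330517769), 74.1654281616211) 0.09731101670060362
2448 ((0.5413016080856323, 0.2117038369178772), (0.07486674934625626, 0.11942003667354584), 73.80290985107422) 0.057804817001927966
drum [(0.7, [237.0, 92.0, 267.0, 129.0])]
drum_block [(0.61, [224.0, 44.0, 287.0, 130.0])]
lever_ball [(0.8, [51.0, 86.0, 98.0, 143.0])]
pointer [(0.65, [151.0, 211.0, 192.0, 285.0])]
chinrest [(0.56, [150.0, 214.0, 188.0, 284.0])]
550 [ 0.52124126 -0.02258222  0.151473  ] [ 0.5094998  -0.03673521  0.12532353] [ 0.53485383 -0.0143768   0.16041663] ((0.5217586755752563, -0.02576918713748455), (0.0234537273645401, 0.022897161543369293), 52.892276763916016)
2144 [ 0.52063922 -0.02205698  0.06153226] [ 0.48864323 -0.07007538  0.05500612] [0.5564986  0.01713805 0.0679914 ] ((0.522567629814148, -0.026602596044540405), (0.06358940899372101, 0.08436319231987), 3.7439510822296143)
```

View pics/w4.png

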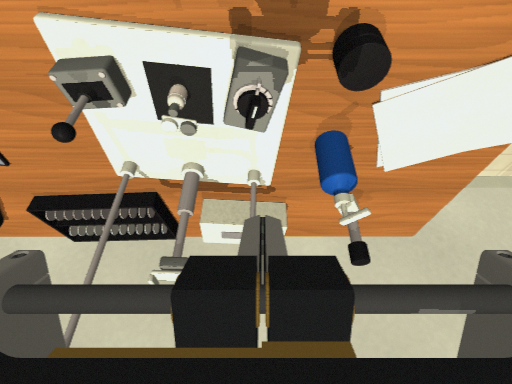

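The picture is upside down and the gripper hides the pointer and ring; the left post's foot is at (253,178). Shifting sideways, towards the lever, should clear them.

>>> step_arm:
  plan:
    - {"dx": 0, "dy": -0.4, "dz": 0, "rx": 0, "ry": 0, "rz": 0, "claw": 1}
    - {"dx": 0, "dy": -0.4, "dz": 0, "rx": 0, "ry": 0, "rz": 0, "claw": 1}
    - {"dx": 0, "dy": -0.4, "dz": 0, "rx": 0, "ry": 0, "rz": 0, "claw": 1}
    - {"dx": 0, "dy": -0.4, "dz": 0, "rx": 0, "ry": 0, "rz": 0, "claw": 1}
    - {"dx": 0, "dy": 0, "dz": 0, "rx": 0, "ry": 0, "rz": 0, "claw": 1}
    - {"dx": 0, "dy": 0, "dz": 0, "rx": 0, "ry": 0, "rz": 0, "claw": 1}

```text
time_s: 10.0
ee_pos: [0.444, 0.0638, 0.3302]
eef_rot: [3.141, 0.707, 3.136]
force: [0.3, -0.1, -0.0]
grip_width: 0.0002
grip_force: 0.0
```

```bash
python3 - <<'E'
from h import *
p,q=wrist();s=viewer.camera('scene')
for n,c in(('w5',q),('s5',s)): np.savez(n+'.npz',P=pts(c),img=c['img'],R=c['R'],t=c['t'],k=[c['fx'],c['fy'],c['cx'],c['cy']])
for c in(p,s): print([(round(r['score'],2),np.round(r['rect'],1).tolist()) for t in('pointer','chinrest') for r in viewer.recognise(t,c)[:2]])
def proj(c,X): x=c['R']@X+c['t'];return np.array([x[0]/x[2]*c['fx']+c['cx'],x[1]/x[2]*c['fy']+c['cy']])
for c in(q,s): print([proj(c,np.array([.765,.2075,z])).round(1).tolist() for z in(.16,.22)])
u,v=proj(q,np.array([.765,.2075,.19])).astype(int)
I=q['img'][max(v-40,0):v+40,max(u-40,0):u+40]
u2,v2=proj(s,np.array([.765,.2075,.19])).astype(int);print(u,v,u2,v2)
J=s['img'][v2-25:v2+25,u2-25:u2+25]
f=lambda a:cv2.resize(a[...,::-1],(400,400),interpolation=cv2.INTER_CUBIC)
cv2.imwrite('pics/c5.png',np.hstack([f(I),f(J)]))
E
```

```text
[(0.36, [158.9, 14.0, 414.9, 355.3]), (0.42, [275.5, 81.2, 289.6, 116.5])]
[(0.76, [307.4, 150.5, 368.5, 201.4]), (0.92, [307.1, 148.8, 368.0, 203.0])]
[[335.0, 226.3], [340.1, 255.3]]
[[355.2, 170.1], [360.5, 152.5]]
337 240 357 161
```

View pics/c5.png

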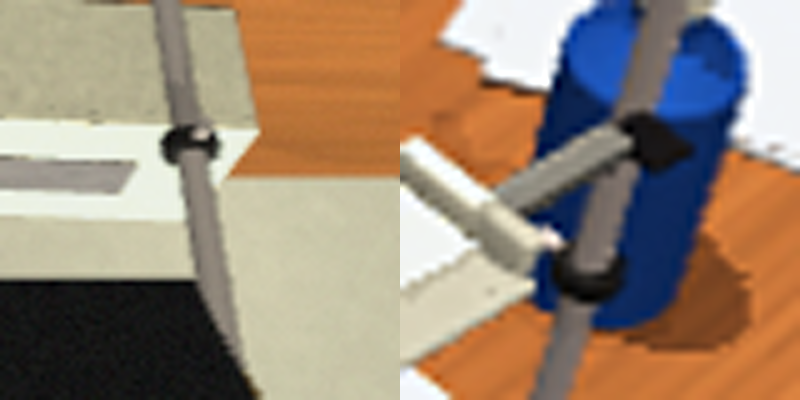

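Left crop: the ring is at wrist pixel (335,229). Right crop: in the scene picture the ring is at (355.5,170.7) and the black pointer at (364.5,153.5), in front of the post. I'm triangulating.

```bash
python3 - <<'E'
from h import *
W=np.load('w5.npz');S=np.load('s5.npz')
def dark(d,u0,u1,v0,v1):
    m=np.zeros(d['img'].shape[:2],bool);m[v0:v1,u0:u1]=1
    return m&(d['img'].max(-1)<60)
for n,d,b in(('wring',W,(325,345,222,236)),('sring',S,(350,362,166,175)),('spoint',S,(358,372,147,159))):
    m=dark(d,*b);v,u=np.nonzero(m);Q=d['P'][m]
    print(n,len(u),u.mean().round(1),v.mean().round(1),(u.min(),u.max(),v.min(),v.max()),'med',np.median(Q,0).round(4),'lo',np.percentile(Q,10,0).round(3),'hi',np.percentile(Q,90,0).round(3))
M=[];b=[]
for d,(u,v) in((W,(335,229)),(S,(355.5,170.7))):
    fx,fy,cx,cy=d['k'];C=-d['R'].T@d['t'];r=d['R'].T@np.array([(u-cx)/fx,(v-cy)/fy,1]);r/=np.linalg.norm(r)
    A=np.eye(3)-np.outer(r,r);M.append(A);b.append(A@C)
x=np.linalg.lstsq(np.vstack(M),np.hstack(b),rcond=None);print('ring tri',x[0],x[1])
# base collar / post axis from depth in each
for n,d in(('w',W),('s',S)):
    Q=d['P'].reshape(-1,3)
    for z in(.06,.1,.13,.19,.3):
        s=Q[(abs(Q[:,2]-z)<.01)&(np.hypot(Q[:,0]-.765,Q[:,1]-.2075)<.025)]
        print(n,z,len(s),np.median(s,0).round(4) if len(s) else '')
E
```

```text
wring 37 333.6 227.9 (np.int64(330), np.int64(339), np.int64(225), np.int64(231)) med [0.755  0.2003 0.1697] lo [0.752 0.196 0.164] hi [0.761 0.21  0.17 ]
sring 39 354.8 170.4 (np.int64(351), np.int64(359), np.int64(166), np.int64(173)) med [0.7706 0.1968 0.1686] lo [0.76  0.194 0.164] hi [0.776 0.206 0.171]
spoint 45 363.3 153.5 (np.int64(359), np.int64(368), np.int64(150), np.int64(157)) med [0.7819 0.1883 0.2408] lo [0.772 0.181 0.239] hi [0.789 0.195 0.242]
ring tri [0.76789631 0.20597934 0.1631052 ] [7.36037763e-06]
w 0.06 87 [0.7584 0.204  0.0528]
w 0.1 47 [0.7582 0.2043 0.1001]
w 0.13 50 [0.7585 0.204  0.1295]
w 0.19 65 [0.7582 0.204  0.1904]
w 0.3 0 
s 0.06 49 [0.7685 0.2005 0.0525]
s 0.1 26 [0.768  0.2    0.1007]
s 0.13 28 [0.7689 0.1997 0.1317]
s 0.19 32 [0.7682 0.2001 0.1893]
s 0.3 43 [0.7682 0.2001 0.3009]
```

>>> step_arm:
  plan:
    - {"dx": 0, "dy": 0, "dz": 0, "rx": 0, "ry": 0.09, "rz": 0, "claw": 1}
    - {"dx": 0, "dy": 0, "dz": 0, "rx": 0, "ry": 0.09, "rz": 0, "claw": 1}
    - {"dx": 0, "dy": 0, "dz": 0, "rx": 0, "ry": 0.09, "rz": 0, "claw": 1}
    - {"dx": 0, "dy": 0, "dz": 0, "rx": 0, "ry": 0.09, "rz": 0, "claw": 1}
    - {"dx": 0, "dy": 0, "dz": 0, "rx": 0, "ry": 0.09, "rz": 0, "claw": 1}
    - {"dx": 0, "dy": 0, "dz": 0, "rx": 0, "ry": 0, "rz": 0.09, "claw": 1}
    - {"dx": 0, "dy": 0, "dz": 0, "rx": 0, "ry": 0, "rz": 0.09, "claw": 1}
    - {"dx": 0, "dy": 0, "dz": 0, "rx": 0, "ry": 0, "rz": 0.09, "claw": 1}
    - {"dx": 0, "dy": 0, "dz": 0, "rx": 0, "ry": 0, "rz": 0.09, "claw": 1}
    - {"dx": 0, "dy": 0, "dz": 0, "rx": 0, "ry": 0, "rz": 0.09, "claw": 1}

```text
time_s: 11.3
ee_pos: [0.4438, 0.0657, 0.3296]
eef_rot: [-3.141, -0.0, 2.428]
force: [0.7, -0.5, -0.8]
grip_width: 0.0006
grip_force: 0.0
```

>>> step_arm:
  plan:
    - {"dx": 0, "dy": 0, "dz": 0, "rx": 0, "ry": 0, "rz": 0.09, "claw": 1}
    - {"dx": 0, "dy": 0, "dz": 0, "rx": 0, "ry": 0, "rz": 0.09, "claw": 1}
    - {"dx": 0, "dy": 0, "dz": 0, "rx": 0, "ry": 0, "rz": 0.09, "claw": 1}
    - {"dx": 0, "dy": 0, "dz": 0, "rx": 0, "ry": 0, "rz": 0.09, "claw": 1}
    - {"dx": 0, "dy": 0, "dz": 0, "rx": 0, "ry": 0, "rz": 0.09, "claw": 1}
    - {"dx": 0, "dy": 0, "dz": 0, "rx": 0, "ry": 0, "rz": 0.06, "claw": 1}
    - {"dx": 0, "dy": 0, "dz": 0, "rx": 0, "ry": 0, "rz": 0, "claw": 1}
    - {"dx": 0, "dy": 0, "dz": 0, "rx": 0, "ry": 0, "rz": 0, "claw": 1}

```text
time_s: 12.1
ee_pos: [0.4437, 0.0654, 0.3297]
eef_rot: [-3.141, 0.0, 1.636]
force: [-0.7, -0.5, 0.3]
grip_width: 0.0005
grip_force: 0.0
```

>>> step_arm:
  plan:
    - {"dx": -0.333, "dy": 0.18, "dz": 0, "rx": 0, "ry": 0, "rz": 0, "claw": 1}
    - {"dx": -0.333, "dy": 0.18, "dz": 0, "rx": 0, "ry": 0, "rz": 0, "claw": 1}
    - {"dx": -0.333, "dy": 0.18, "dz": 0, "rx": 0, "ry": 0, "rz": 0, "claw": 1}
    - {"dx": -0.333, "dy": 0.18, "dz": 0, "rx": 0, "ry": 0, "rz": 0, "claw": 1}
    - {"dx": 0, "dy": 0, "dz": 0.45, "rx": 0, "ry": 0, "rz": 0, "claw": 1}
    - {"dx": 0, "dy": 0, "dz": 0.45, "rx": 0, "ry": 0, "rz": 0, "claw": 1}
    - {"dx": 0, "dy": 0, "dz": 0.45, "rx": 0, "ry": 0, "rz": 0, "claw": 1}
    - {"dx": 0, "dy": 0, "dz": 0.45, "rx": 0, "ry": 0, "rz": 0, "claw": 1}
    - {"dx": 0, "dy": 0, "dz": 0, "rx": 0, "ry": 0, "rz": 0, "claw": 1}
    - {"dx": 0, "dy": 0, "dz": 0, "rx": 0, "ry": 0, "rz": 0, "claw": 1}

```text
time_s: 13.1
ee_pos: [0.5241, -0.0636, 0.151]
eef_rot: [-3.142, 0.0, 1.633]
force: [-0.2, -0.4, 0.6]
grip_width: 0.0008
grip_force: 0.0
```

```bash
cat > m.py <<'E'
from h import *
o=telemetry.get_obs();s=viewer.camera('scene');P=pts(s);print(o['time_s'],o['ee_pos'].round(4) if hasattr(o['ee_pos'],'round') else o['ee_pos'],np.round(o['force'],1))
# grey crossbar/pointer top: points near the pointer's end, x .74-.80, y .165-.20
Q=P.reshape(-1,3);d=s['img'].reshape(-1,3).max(-1)<60
b=(abs(Q[:,0]-.778)<.03)&(abs(Q[:,1]-.185)<.025)&(Q[:,2]>.1)&(Q[:,2]<.27)
z=np.sort(Q[b&d][:,2]);print('dark z hist',np.histogram(z,np.arange(.14,.262,.004))[0])
g=(abs(Q[:,0]-.765)<.03)&(Q[:,1]>.13)&(Q[:,1]<.185)&(Q[:,2]>.1)&(Q[:,2]<.27)
print('bar z',np.percentile(Q[g][:,2],[10,50,90]).round(4),g.sum())
for lo,hi in((.225,.262),):
    pass
n,l,st,c=cv2.connectedComponentsWithStats((b&d).reshape(384,512).astype(np.uint8))
for i in range(1,n):
    if st[i,4]>8: k=(l==i).ravel();print(st[i,4],c[i].round(1),np.median(Q[k],0).round(4),np.percentile(Q[k][:,2],[5,95]).round(4))
E
python3 m.py
```

```text
13.1 [ 0.5241 -0.0636  0.151 ] [-0.2 -0.4  0.6]
dark z hist [ 0  0  0  0  0  4 11 22  0  0  0  0  0  0  0  0  0  0  0  0  0  0  0  0
 13 30  0  0  0  0]
bar z [0.2388 0.2427 0.2445] 106
43 [363.3 153.5] [0.782  0.1886 0.2406] [0.2379 0.2421]
37 [354.7 170.5] [0.7703 0.1967 0.1682] [0.1625 0.1701]
```

>>> step_arm:
  plan:
    - {"dx": 0.1, "dy": 0, "dz": 0, "rx": 0, "ry": 0, "rz": 0, "claw": 1}
    - {"dx": 0.1, "dy": 0, "dz": 0, "rx": 0, "ry": 0, "rz": 0, "claw": 1}
    - {"dx": 0.1, "dy": 0, "dz": 0, "rx": 0, "ry": 0, "rz": 0, "claw": 1}
    - {"dx": 0.1, "dy": 0, "dz": 0, "rx": 0, "ry": 0, "rz": 0, "claw": 1}
    - {"dx": 0.08, "dy": 0, "dz": 0, "rx": 0, "ry": 0, "rz": 0, "claw": 1}
    - {"dx": 0.03, "dy": 0, "dz": 0, "rx": 0, "ry": 0, "rz": 0, "claw": 1}
    - {"dx": 0, "dy": 0, "dz": 0, "rx": 0, "ry": 0, "rz": 0, "claw": 1}

```text
time_s: 13.85
ee_pos: [0.5203, -0.0125, 0.1496]
eef_rot: [-3.141, 0.001, 1.633]
force: [-0.0, -8.8, -3.1]
grip_width: 0.0001
grip_force: 4.2
```

```bash
python3 m.py
```

```text
13.85 [ 0.5203 -0.0125  0.1496] [-0.  -8.8 -3.1]
dark z hist [ 0  0  0  0  0  6 15 16  1  0  0  0  0  0  0  0  0  1  0  0  1  0  0  6
 36  2  0  0  0  0]
bar z [0.2368 0.24   0.2414] 107
45 [362.6 154.3] [0.7813 0.1889 0.2376] [0.2329 0.2398]
38 [354.7 170.5] [0.7698 0.1971 0.1679] [0.1613 0.1707]
```

>>> step_arm:
  plan:
    - {"dx": 0, "dy": 0, "dz": 0, "rx": 0, "ry": 0, "rz": 0, "claw": 1}
    - {"dx": 0, "dy": 0, "dz": 0, "rx": 0, "ry": 0, "rz": 0, "claw": 1}
    - {"dx": 0, "dy": 0, "dz": 0, "rx": 0, "ry": 0, "rz": 0, "claw": 1}
    - {"dx": 0, "dy": 0, "dz": 0, "rx": 0, "ry": 0, "rz": 0, "claw": 1}
    - {"dx": 0, "dy": 0, "dz": 0, "rx": 0, "ry": 0, "rz": 0, "claw": 1}
    - {"dx": 0, "dy": 0, "dz": 0, "rx": 0, "ry": 0, "rz": 0, "claw": 1}
    - {"dx": 0, "dy": 0, "dz": 0, "rx": 0, "ry": 0, "rz": 0, "claw": 1}
    - {"dx": 0, "dy": 0, "dz": 0, "rx": 0, "ry": 0, "rz": 0, "claw": 1}
    - {"dx": 0, "dy": 0, "dz": 0, "rx": 0, "ry": 0, "rz": 0, "claw": 1}
    - {"dx": 0, "dy": 0, "dz": 0, "rx": 0, "ry": 0, "rz": 0, "claw": 1}

```text
time_s: 14.9
ee_pos: [0.5203, -0.0129, 0.1497]
eef_rot: [-3.141, 0.001, 1.632]
force: [-0.6, -8.2, -2.3]
grip_width: 0.0008
grip_force: 4.1
```

```bash
python3 m.py
```

```text
14.9 [ 0.5203 -0.0129  0.1497] [-0.6 -8.2 -2.3]
dark z hist [ 0  0  0  0  0  7 12 19  0  0  0  0  0  0  1  1  0  0  0  0  3 37  0  0
  0  0  0  0  0  0]
bar z [0.2252 0.2276 0.2289] 106
41 [361.8 158.2] [0.7819 0.1889 0.2255] [0.2222 0.2277]
38 [354.7 170.5] [0.7696 0.1967 0.168 ] [0.1627 0.17  ]
```

It's sinking at about 11.8 mm/s. I'll hold for about 3.5 s more, then check.

>>> step_arm:
  plan:
    - {"dx": 0, "dy": 0, "dz": 0, "rx": 0, "ry": 0, "rz": 0, "claw": 1}
    - {"dx": 0, "dy": 0, "dz": 0, "rx": 0, "ry": 0, "rz": 0, "claw": 1}
    - {"dx": 0, "dy": 0, "dz": 0, "rx": 0, "ry": 0, "rz": 0, "claw": 1}
    - {"dx": 0, "dy": 0, "dz": 0, "rx": 0, "ry": 0, "rz": 0, "claw": 1}
    - {"dx": 0, "dy": 0, "dz": 0, "rx": 0, "ry": 0, "rz": 0, "claw": 1}
    - {"dx": 0, "dy": 0, "dz": 0, "rx": 0, "ry": 0, "rz": 0, "claw": 1}
    - {"dx": 0, "dy": 0, "dz": 0, "rx": 0, "ry": 0, "rz": 0, "claw": 1}
    - {"dx": 0, "dy": 0, "dz": 0, "rx": 0, "ry": 0, "rz": 0, "claw": 1}
    - {"dx": 0, "dy": 0, "dz": 0, "rx": 0, "ry": 0, "rz": 0, "claw": 1}
    - {"dx": 0, "dy": 0, "dz": 0, "rx": 0, "ry": 0, "rz": 0, "claw": 1}

```text
time_s: 15.95
ee_pos: [0.5203, -0.0129, 0.1497]
eef_rot: [-3.141, 0.001, 1.632]
force: [-0.2, -8.3, -4.1]
grip_width: 0.0006
grip_force: 4.1
```

>>> step_arm:
  plan:
    - {"dx": 0, "dy": 0, "dz": 0, "rx": 0, "ry": 0, "rz": 0, "claw": 1}
    - {"dx": 0, "dy": 0, "dz": 0, "rx": 0, "ry": 0, "rz": 0, "claw": 1}
    - {"dx": 0, "dy": 0, "dz": 0, "rx": 0, "ry": 0, "rz": 0, "claw": 1}
    - {"dx": 0, "dy": 0, "dz": 0, "rx": 0, "ry": 0, "rz": 0, "claw": 1}
    - {"dx": 0, "dy": 0, "dz": 0, "rx": 0, "ry": 0, "rz": 0, "claw": 1}
    - {"dx": 0, "dy": 0, "dz": 0, "rx": 0, "ry": 0, "rz": 0, "claw": 1}
    - {"dx": 0, "dy": 0, "dz": 0, "rx": 0, "ry": 0, "rz": 0, "claw": 1}
    - {"dx": 0, "dy": 0, "dz": 0, "rx": 0, "ry": 0, "rz": 0, "claw": 1}
    - {"dx": 0, "dy": 0, "dz": 0, "rx": 0, "ry": 0, "rz": 0, "claw": 1}
    - {"dx": 0, "dy": 0, "dz": 0, "rx": 0, "ry": 0, "rz": 0, "claw": 1}

```text
time_s: 16.95
ee_pos: [0.5203, -0.0129, 0.1497]
eef_rot: [-3.141, 0.001, 1.632]
force: [-0.0, -9.0, -3.3]
grip_width: 0.0005
grip_force: 4.1
```

>>> step_arm:
  plan:
    - {"dx": 0, "dy": 0, "dz": 0, "rx": 0, "ry": 0, "rz": 0, "claw": 1}
    - {"dx": 0, "dy": 0, "dz": 0, "rx": 0, "ry": 0, "rz": 0, "claw": 1}
    - {"dx": 0, "dy": 0, "dz": 0, "rx": 0, "ry": 0, "rz": 0, "claw": 1}
    - {"dx": 0, "dy": 0, "dz": 0, "rx": 0, "ry": 0, "rz": 0, "claw": 1}
    - {"dx": 0, "dy": 0, "dz": 0, "rx": 0, "ry": 0, "rz": 0, "claw": 1}
    - {"dx": 0, "dy": 0, "dz": 0, "rx": 0, "ry": 0, "rz": 0, "claw": 1}
    - {"dx": 0, "dy": 0, "dz": 0, "rx": 0, "ry": 0, "rz": 0, "claw": 1}
    - {"dx": 0, "dy": 0, "dz": 0, "rx": 0, "ry": 0, "rz": 0, "claw": 1}
    - {"dx": 0, "dy": 0, "dz": 0, "rx": 0, "ry": 0, "rz": 0, "claw": 1}
    - {"dx": 0, "dy": 0, "dz": 0, "rx": 0, "ry": 0, "rz": 0, "claw": 1}

```text
time_s: 17.95
ee_pos: [0.5203, -0.0129, 0.1497]
eef_rot: [-3.141, 0.001, 1.632]
force: [-1.4, -7.8, -2.5]
grip_width: 0.0003
grip_force: 4.1
```

```bash
python3 m.py
```

```text
17.95 [ 0.5203 -0.0129  0.1497] [-1.4 -7.8 -2.5]
dark z hist [ 0  0  0  0  0  3  6  2  0  1  0  2 28 14  0  0  0  0  0  0  0  0  0  0
  0  0  0  0  0  0]
bar z [0.1895 0.1934 0.195 ] 105
55 [357.6 169.3] [0.7784 0.1905 0.1909] [0.1642 0.193 ]
```

>>> step_arm:
  plan:
    - {"dx": 0, "dy": 0, "dz": 0, "rx": 0, "ry": 0, "rz": 0, "claw": 1}
    - {"dx": 0, "dy": 0, "dz": 0, "rx": 0, "ry": 0, "rz": 0, "claw": 1}
    - {"dx": 0, "dy": 0, "dz": 0, "rx": 0, "ry": 0, "rz": 0, "claw": 1}
    - {"dx": 0, "dy": 0, "dz": 0, "rx": 0, "ry": 0, "rz": 0, "claw": 1}
    - {"dx": 0, "dy": 0, "dz": 0, "rx": 0, "ry": 0, "rz": 0, "claw": 1}
    - {"dx": 0, "dy": 0, "dz": 0, "rx": 0, "ry": 0, "rz": 0, "claw": 1}
    - {"dx": 0, "dy": 0, "dz": 0, "rx": 0, "ry": 0, "rz": 0, "claw": 1}
    - {"dx": 0, "dy": 0, "dz": 0, "rx": 0, "ry": 0, "rz": 0, "claw": 1}
    - {"dx": 0, "dy": 0, "dz": 0, "rx": 0, "ry": 0, "rz": 0, "claw": 1}
    - {"dx": 0, "dy": 0, "dz": 0, "rx": 0, "ry": 0, "rz": 0, "claw": 1}

```text
time_s: 19.0
ee_pos: [0.5203, -0.0129, 0.1497]
eef_rot: [-3.141, 0.001, 1.632]
force: [0.7, -8.2, -2.4]
grip_width: 0.0008
grip_force: 4.1
```

>>> step_arm:
  plan:
    - {"dx": 0, "dy": 0, "dz": 0, "rx": 0, "ry": 0, "rz": 0, "claw": 1}
    - {"dx": 0, "dy": 0, "dz": 0, "rx": 0, "ry": 0, "rz": 0, "claw": 1}
    - {"dx": 0, "dy": 0, "dz": 0, "rx": 0, "ry": 0, "rz": 0, "claw": 1}
    - {"dx": 0, "dy": 0, "dz": 0, "rx": 0, "ry": 0, "rz": 0, "claw": 1}

```text
time_s: 19.4
ee_pos: [0.5203, -0.0129, 0.1497]
eef_rot: [-3.141, 0.001, 1.632]
force: [0.2, -8.5, -2.7]
grip_width: 0.0008
grip_force: 4.1
```

```bash
python3 m.py
```

```text
19.4 [ 0.5203 -0.0129  0.1497] [ 0.2 -8.5 -2.7]
dark z hist [ 0  0  0  0  0  1  2 15 27  9  0  0  0  0  0  0  0  0  0  0  0  0  0  0
  0  0  0  0  0  0]
bar z [0.1734 0.1767 0.1786] 101
54 [356.3 171.8] [0.7775 0.1932 0.1739] [0.1681 0.1764]
```

>>> step_arm:
  plan:
    - {"dx": 0, "dy": 0, "dz": 0, "rx": 0, "ry": 0, "rz": 0, "claw": 1}
    - {"dx": 0, "dy": 0, "dz": 0, "rx": 0, "ry": 0, "rz": 0, "claw": 1}
    - {"dx": 0, "dy": 0, "dz": 0, "rx": 0, "ry": 0, "rz": 0, "claw": 1}
    - {"dx": 0, "dy": 0, "dz": 0, "rx": 0, "ry": 0, "rz": 0, "claw": 1}
    - {"dx": -0.35, "dy": 0, "dz": 0, "rx": 0, "ry": 0, "rz": 0, "claw": 1}
    - {"dx": -0.25, "dy": 0, "dz": 0, "rx": 0, "ry": 0, "rz": 0, "claw": 1}
    - {"dx": 0, "dy": 0, "dz": 0, "rx": 0, "ry": 0, "rz": 0, "claw": 1}
    - {"dx": 0, "dy": 0, "dz": 0, "rx": 0, "ry": 0, "rz": 0, "claw": 1}

```text
time_s: 20.25
ee_pos: [0.5242, -0.072, 0.1499]
eef_rot: [-3.141, -0.0, 1.631]
force: [-1.1, -0.2, -0.0]
grip_width: 0.0007
grip_force: 0.0
```

```bash
cat >> m.py <<'E'
d=s['img'][140:200,325:385];save({'img':cv2.resize(d,(600,600),interpolation=cv2.INTER_CUBIC)},'c6.png')
b=Q[(np.hypot(Q[:,0]-.522,Q[:,1]+.027)<.06)&(Q[:,2]>.13)&(Q[:,2]<.163)&(Q[:,1]>-.045)];print('ball',len(b),b.mean(0).round(4) if len(b) else '')
E
python3 m.py
```

```text
20.25 [ 0.5242 -0.072   0.1499] [-1.1 -0.2 -0. ]
dark z hist [ 0  0  0  0  0  2 17 47  1  0  0  0  0  0  0  0  0  0  0  0  0  0  0  0
  0  0  0  0  0  0]
bar z [0.1684 0.1715 0.1729] 102
67 [355.8 172.6] [0.7759 0.1939 0.1693] [0.1658 0.1711]
ball 0
```

View pics/c6.png

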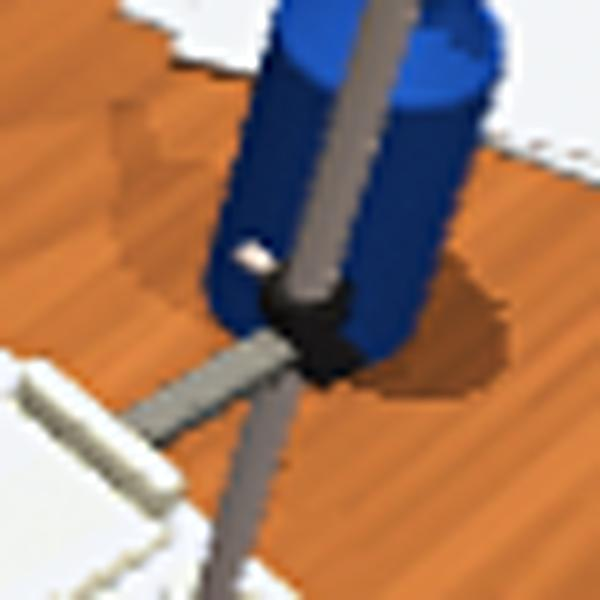

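The pointer is now about 2–3 mm above the ring's centre, with the black pointer covering the ring at (310,320) in the crop. One short pulse of about 0.2 s should centre it.

>>> step_arm:
  plan:
    - {"dx": 0.084, "dy": 0, "dz": 0, "rx": 0, "ry": 0, "rz": 0, "claw": 1}
    - {"dx": 0.1, "dy": 0, "dz": 0, "rx": 0, "ry": 0, "rz": 0, "claw": 1}
    - {"dx": 0.1, "dy": 0, "dz": 0, "rx": 0, "ry": 0, "rz": 0, "claw": 1}
    - {"dx": 0.1, "dy": 0, "dz": 0, "rx": 0, "ry": 0, "rz": 0, "claw": 1}
    - {"dx": 0.1, "dy": 0, "dz": 0, "rx": 0, "ry": 0, "rz": 0, "claw": 1}
    - {"dx": 0.08, "dy": 0, "dz": 0, "rx": 0, "ry": 0, "rz": 0, "claw": 1}
    - {"dx": 0.03, "dy": 0, "dz": 0, "rx": 0, "ry": 0, "rz": 0, "claw": 1}
    - {"dx": -0.4, "dy": 0, "dz": 0, "rx": 0, "ry": 0, "rz": 0, "claw": 1}
    - {"dx": -0.4, "dy": 0, "dz": 0, "rx": 0, "ry": 0, "rz": 0, "claw": 1}
    - {"dx": 0, "dy": 0, "dz": 0, "rx": 0, "ry": 0, "rz": 0, "claw": 1}

```text
time_s: 21.3
ee_pos: [0.5256, -0.0958, 0.1498]
eef_rot: [3.141, 0.0, 1.629]
force: [-0.2, 0.1, -0.9]
grip_width: 0.0006
grip_force: 0.0
```

>>> step_arm:
  plan:
    - {"dx": 0, "dy": 0, "dz": -0.4, "rx": 0, "ry": 0, "rz": 0, "claw": 1}
    - {"dx": 0, "dy": 0, "dz": -0.4, "rx": 0, "ry": 0, "rz": 0, "claw": 1}
    - {"dx": 0, "dy": 0, "dz": 0, "rx": 0, "ry": 0, "rz": 0, "claw": 1}
    - {"dx": 0, "dy": 0, "dz": 0, "rx": 0, "ry": 0, "rz": 0, "claw": 1}

```text
time_s: 21.7
ee_pos: [0.5257, -0.0923, 0.2302]
eef_rot: [3.14, 0.0, 1.632]
force: [0.1, -0.9, -0.4]
grip_width: 0.0006
grip_force: 0.0
```

```bash
python3 m.py; python3 - <<'E'
from h import *
for n in('top','scene'):
    Q=pts(viewer.camera(n)).reshape(-1,3);b=Q[(np.hypot(Q[:,0]-.524,Q[:,1]+.024)<.06)&(Q[:,2]>.13)&(Q[:,2]<.165)];print(n,len(b),b.mean(0).round(4) if len(b) else '')
E
```

```text
21.7 [ 0.5257 -0.0923  0.2302] [ 0.1 -0.9 -0.4]
dark z hist [ 0  0  0  1  1  3 36 32  0  0  0  0  0  0  0  0  0  0  0  0  0  0  0  0
  0  0  0  0  0  0]
bar z [0.166  0.1694 0.171 ] 104
73 [355.5 173. ] [0.7754 0.194  0.1675] [0.1631 0.1705]
ball 78 [ 0.5297 -0.0332  0.152 ]
top 80 [ 0.5214 -0.0285  0.1555]
scene 78 [ 0.5298 -0.0331  0.152 ]
```

```bash
python3 -c "
from station import hand_in
print(hand_in())"
```

```text
the job is handed in; nothing more can be done
None
```

I handed the job in at about 22 s without seeing a verdict: the drum is back at its zero stop, the chinrest pointer measures within about 1 mm of the ring's centre, the lever is upright, and the hand is off everything.

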